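Hold a spring clip open round the drilling template

TASK

Take the drilling template by the batten along its top and draw it straight up in its slotted holder as far as it goes; it stays up when you let go. Then pick up the spring clip by its handles, squeeze it wide open and hold it gaping round the template's upright edge on the robot's side, about midway up the part that stands out above the holder's post: one jaw either side, the jaw tips a centimetre or two past the edge, touching neither template nor holder, so that I can slip a job card in. Finish while still holding it open there, and leave the roll of tape where it lies.

Things in the scene. Friction and masses are not known exactly. Their poses are not given: they have to be found in the camera images.
- holder: Wooden holder fixed to the bench: foot 136 x 64 x 16 mm and, at its two ends (x = -53 and +53 mm), two grooved posts 16 x 25 mm whose tops are 94 mm above the bench. Origin at the middle of the foot's underside; x runs along the slot, away from the robot (its turn differs from start to start), z up.
- template (a joint): How far the template is drawn up, in m: 0 = all the way down, 0.060 = at its upper stop. It slides straight up and down in the holder's slot and stays at any height; drawing it up takes about 6 N, pushing it down about 3 N.
- template_batten (a point): Centre of the wooden batten on top of the template (moves with it): batten 60 mm along x, 10 mm thick along y, 18 mm tall; the place to grip, across the 10 mm. Its top is 9 mm above this point, 120 mm above the bench when the template is right down. Axes as the holder's. Below it: upright plywood sheet 100 (x) x 5 (y) x 100 mm tall with steel bushes.
- template_edge (a point): Point on the template's upright edge on the robot's side (moves with it): middle of the 5 mm thickness, 40 mm below the sheet's top corner, 35 mm below the height of the batten's centre. Axes as the holder's: x points into the sheet, y across its thickness, z up. At the upper stop it is 136 mm above the bench, and the edge is free from 42 mm below it (post top) to 40 mm above it.
- clip: Steel spring clip with black rubber tips and handle sleeves, lying on its side, 111 x 57 (shut) x 30 mm, 90 g. Origin on its hinge pin at the underside; z (up) is the hinge axis, x points to the jaws, y across. Pressing the two handles (at -x) together along y opens the jaws: about 7 N to begin, 14 N at the full-open stop; let go, it snaps shut.
- clip_handles (a point): Middle between the two upright round handle ends (10 mm thick, 30 mm tall), 48 mm behind the hinge and 15 mm above the clip's underside: grip here from above, closing along the clip's y. The handles measure 57 mm over their outsides when shut and about 23 mm at full opening, where they have moved some 6 mm further from the hinge.
- clip_mouth (a point): Middle between the jaw tips when open: 52 mm ahead of the hinge, 100 mm ahead of the handles point, 15 mm above the clip's underside. The gap between the tips is about 1 mm shut and 38 mm fully open; behind the tips the throat is free for 45 mm back to the hinge spring.
- clip_left (a joint): Opening angle of the clip's left (+y) lever, rad: 0 shut, 0.34 fully open; both levers turn alike.
- clip_right (a joint): Opening angle of the clip's right (-y) lever, rad: 0 shut, 0.34 fully open.
- tape_roll: Roll of masking tape lying flat, 96 x 95 x 25 mm, a bystander to be left alone; origin under its centre. It and the clip lie in either of two places right of the holder.

How it is judged:
On the way, in this order (a step that is already met when the one before it is completed fails the run):
1. the template is drawn up to (within a centimetre of) its upper stop (value of joint template above 0.05 m), for 0.2 s.
2. the clip is gripped, open, and lifted clear of the bench (value of joint clip_left above 0.2 rad and height (world z) of clip above 0.05 m and contact force between the fingers and clip above 2 N), for 0.2 s.
At the end, for the whole second after the job is handed in: Template within 10 mm of its upper stop; fingers hold the clip still, levers open 0.2 rad or more, in line with the sheet (0.25 rad), level (0.3), mouth point 5-35 mm past the edge, within 9 mm of mid-thickness, 20 mm below to 30 above the edge point; clip touches no template or holder (value of joint template above 0.05 m and value of joint each of clip_left, clip_right above 0.2 rad and x of clip_mouth in the frame of template_edge between 0.005 and 0.035 m and y of clip_mouth in the frame of template_edge between -0.009 and 0.009 m and z of clip_mouth in the frame of template_edge between -0.02 and 0.03 m and angle between the x axis of clip and the x axis of template_edge, either way round below 0.25 rad and angle between clip's own z axis and vertical below 0.3 rad and contact force between the fingers and clip above 2 N and contact force between clip and holder below 0.5 N and linear speed of clip below 0.03 m/s); the arm keeps its last pose, push and grip.
It fails at once if the roll of tape is knocked out of its place (30 mm) (distance of tape_roll from where it was at the start of the episode above 0.03 m).
It also fails if it takes over 48 s, if anything falls off the work surface, if the arm or the gripper's body presses on something with over 40 N, if the wrist force passes 120 N, or if a joint passes its speed limit or range.

ROBOT

A 7-joint arm with a two-finger parallel gripper is mounted at the origin on a cart in front of the work surface, level with it; the furniture and walls round the work are solid. World frame = base frame: x ahead of the robot, y to its left, z up, the work surface at z = 0. Lengths are in m, angles in rad, forces in N, time in s.
With the tool pointing down it reaches from about 0.4 to 0.85 m from the base axis. Payload 10.4 kg.
Tool frame: the origin (TCP) lies midway between the tips of the shut fingers; the grasp point (between the pads) lies 19 mm behind it; z points along the fingers, y is the line along which they close (so a half turn about z gives the same grasp; the last joint's range is limited). The gripper opens to 87 mm and grips with 3 to 60 N. Pads are 19 mm wide; open, the fingers measure 117 mm over their backs; the gripper's body (75 mm by 190 mm) begins 51 mm behind the grasp point.
Start: joints at [1.283, 0.332, -0.065, 1.46, 0.022, 1.35, -0.088], TCP at [0.164, -0.603, 0.223] pointing down, gripper open.
Joint ranges: [-2.6, 2.6], [-0.5, 2.12], [-1.47, 1.34], [0.16, 2.42], [-1.27, 4.41], [0.06, 2.06], [-2.6, 2.6]. Speed limits (rad/s): [2.22, 2.22, 2.79, 2.79, 3.14, 3.14, 3.14].

INTERFACE

Orientations are given as a unit quaternion [x, y, z, w].
In Python, from bench import r gives the robot as it stands.
- The arm moves only by the tool apply_moves, never from a script. Its argument "steps" is a list of rows, each a list of 7 numbers: the turn, a rotation vector about the tool's x, y, z in rad, then the shift along the tool's x, y, z in mm, then the opening, from -1 (shut) to 1 (fully open). In form: [[ax, ay, az, x, y, z, claw], ...]. A call has 1 to 20 rows; each row is the pose to reach, as a shift and turn from the pose commanded when the call began, along the tool's axes at that moment; what a row does not reach only later rows make up. A row lasts 1/12 s, in which the tool goes at most 41.7 mm and 7.16 degrees, less where a joint would pass 70% of its speed; a pose out of reach is approached as far as the arm can. A call with a gripper value outside its range is refused whole. The fingers move at their own pace and stop on an object; "force" is the grip in N (left out, the last holds). Time passes only in rows, so rows that repeat a pose let the fingers close. It gives the time, the measured TCP pose, the force, the opening and the grip force at its end, in the units of the state.
- r.read_state(): the state, without advancing time (a new reading comes with each control period).
- r.camera(name): name is "side" or "top"; returns a dict with "pixels" (400x640x3 uint8, red, green, blue), "z_map" (400x640 float32, m along the optical axis (not along the pixel's ray), 0 where there is no reading), "fovy" (degrees; the focal length in pixels is half the picture's height over the tangent of half this angle, whatever the lens; pixels are square), "cx", "cy" (the principal point, pixels), "k1" (the pictures are not rectified: a ray, as slopes to the right and down, at radius r is drawn at 1 + k1 r^2 times it, then the intrinsics apply), "position" and "orientation" of the camera in the world. Camera axes: x right, y down, z forward; pixel columns grow to the right and rows downward; lengths in m; the calibration is good to about 2 mm. A picture is of the moment at which its call begins.
- r.close_job(): hands the job in; it is judged then, once.
The state is a dict: "time": time; "joint_positions": joint angles; "joint_vel": joint speeds; "joint_torque": joint torques, N m; "ee_pos": TCP position; "eef_rot": TCP orientation; "ft_force": force on the tool from outside, world axes, zero at the start; "torque": the same for the moment, N m; "width": finger opening in m; "grip_force": force on a finger pad.
Only numpy, scipy, OpenCV 4.12 (cv2) and the standard library are available. Lean on these libraries where they do the work, as an engineer would, in place of code of your own. Each camera call takes 0.05 s, during which the arm holds its last target. There are 200 camera calls.

## Working session

There is one attempt and no reset: what is moved stays moved. The work goes in short steps, Python scripts to look and compute and a tool call to move; the robot and the scene stay as the last step left them, time stands still between calls to the robot, and variables do not carry over. Pictures are saved under pics/ and viewed, at most 10 in all, crops included, and the job is handed in when it is done.

Besides the shell and the picture viewer there is one more tool, called as name(argument=value, ...), one argument or row to a line, values as JSON. apply_moves: Moves the arm, as the interface text tells. Its arguments: {"type":"object","properties":{"steps":{"type":"array","items":{"type":"array","items":{"type":"number"}}},"force":{"type":"number"}},"required":["steps"]}

```bash
mkdir -p pics
cat > h.py <<'E'
import numpy as np,cv2
from bench import r
from scipy.spatial.transform import Rotation as R
def cloud(c):
    h,w=c["z_map"].shape; f=h/2/np.tan(np.radians(c["fovy"])/2)
    K=np.array([[f,0,c["cx"]],[0,f,c["cy"]],[0,0,1.]])
    uv=np.stack(np.meshgrid(np.arange(w),np.arange(h)),-1).reshape(-1,1,2).astype(float)
    n=cv2.undistortPoints(uv,K,np.array([c["k1"],0,0,0.])).reshape(h,w,2)
    z=c["z_map"].astype(float)
    P=np.dstack([n*z[...,None],z])
    return P@R.from_quat(c["orientation"]).as_matrix().T+np.array(c["position"])
def snap(name,fn):
    c=r.camera(name); cv2.imwrite("pics/"+fn,c["pixels"][...,::-1]); return c,cloud(c)
def st():
    s=r.read_state(); print({k:np.round(s[k],3).tolist() for k in("time","ee_pos","eef_rot","width","grip_force","ft_force")}); return s
E
python3 - <<'E'
from h import *
s=st()
print(R.from_quat(s["eef_rot"]).as_matrix().round(2))
for n in("top","side"):
    c,P=snap(n,n+"0.png"); np.savez(n+"0.npz",P=P,I=c["pixels"]); print(n,c["position"],c["fovy"],c["k1"],R.from_quat(c["orientation"]).as_matrix().round(2).tolist(),(c["z_map"]==0).mean())
E
```

```text
{'time': 0.0, 'ee_pos': [0.163, -0.603, 0.222], 'eef_rot': [0.991, 0.132, -0.0, -0.001], 'width': 0.087, 'grip_force': 0.0, 'ft_force': [0.092, 0.075, 0.016]}
[[ 0.97  0.26 -0.  ]
 [ 0.26 -0.97  0.  ]
 [-0.   -0.   -1.  ]]
top [0.44518664 0.01234668 1.38630919] 49.00581971583878 -0.0001404941898833654 [[0.01, -1.0, 0.05], [-1.0, -0.01, 0.01], [-0.01, -0.05, -1.0]] 0.00403125
side [ 0.55331353 -1.09301023  0.54143866] 44.64425597896031 -0.0740185426098746 [[1.0, 0.04, -0.02], [0.04, -0.39, 0.92], [0.03, -0.92, -0.39]] 0.14981640625
```

View pics/top0.png

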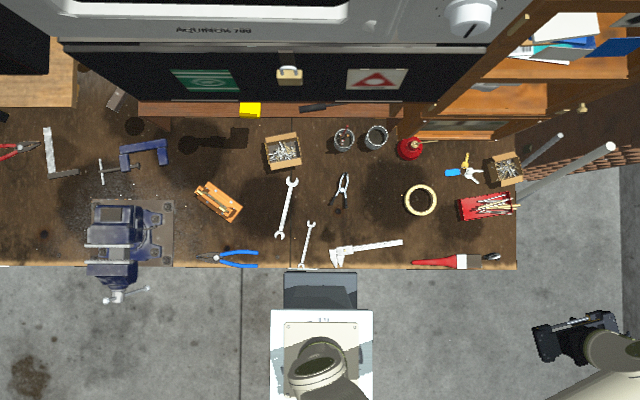

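View pics/side0.png

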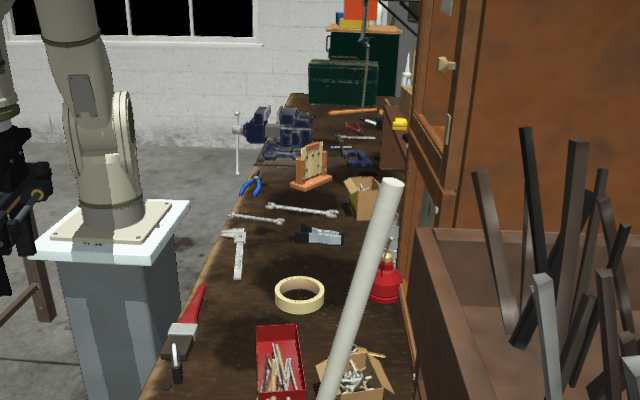

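Run:
```python
from h import *
d=np.load("top0.npz");P,I=d["P"],d["I"]
def box(u0,u1,v0,v1,z0,z1):
    p=P[v0:v1,u0:u1].reshape(-1,3); return p[(p[:,2]>z0)&(p[:,2]<z1)]
def rect(n,p):
    q=cv2.minAreaRect((p[:,:2]*1000).astype(np.float32)); e=np.linalg.eigh(np.cov(p[:,:2].T))[1][:,-1]
    print(n,len(p),q,"mean",p.mean(0).round(4),"axis deg",np.degrees(np.arctan2(e[1],e[0])))
rect("batten",box(185,255,170,235,.108,.14))
rect("holder",box(185,255,170,235,.008,.14))
rect("foot",box(185,255,170,235,.008,.03))
rect("posts",box(185,255,170,235,.08,.1))
rect("clip",box(322,362,165,215,.018,.05))
rect("tape",box(395,445,175,225,.012,.05))
print("bench z",np.median(P[225:235,340:400,2]))
a=cv2.resize(I[165:235,185:255,::-1],None,fx=5.5,fy=5.5,interpolation=2);b=cv2.resize(I[155:225,310:380,::-1],None,fx=5.5,fy=5.5,interpolation=2)
cv2.imwrite("pics/crop0.png",np.hstack([a,b]))
```

```text
batten 117 ((486.1085205078125, 326.1983337402344), (99.31141662597656, 10.348182678222656), 54.8856086730957) mean [0.4858 0.325  0.1274] axis deg 54.11341251266866
holder 961 ((487.72674560546875, 332.56658935546875), (196.15948486328125, 205.10418701171875), 1.6168724298477173) mean [0.4865 0.3231 0.0441] axis deg 53.46548669611967
foot 620 ((487.72674560546875, 332.56658935546875), (196.15948486328125, 205.10418701171875), 1.6168724298477173) mean [0.487  0.3234 0.0167] axis deg 53.68022455368596
posts 110 ((486.4024963378906, 326.8658142089844), (125.02446746826172, 25.251060485839844), 53.64552688598633) mean [0.4851 0.3233 0.0926] axis deg 53.261880611125825
clip 152 ((525.6110229492188, -47.54731750488281), (52.50583267211914, 111.52738952636719), 89.89344787597656) mean [ 0.5231 -0.0565  0.0276] axis deg 169.12946513949385
tape 314 ((496.98040771484375, -300.32012939453125), (93.66229248046875, 93.71385192871094), 64.76858520507812) mean [ 0.496  -0.3006  0.0231] axis deg 99.74927156555863
bench z -6.739050039139549e-05
```

View pics/crop0.png

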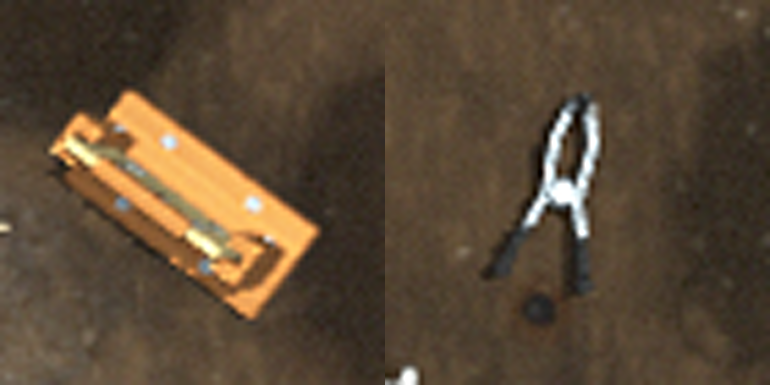

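```bash
cat >> h.py <<'E'
def go(target,yaw_y,s=None):
    s=s or r.read_state(); M=R.from_quat(s["eef_rot"]).as_matrix()
    y=np.radians(yaw_y); Y=np.array([np.cos(y),np.sin(y),0]); Z=np.array([0,0,-1.]); T=np.column_stack([np.cross(Y,Z),Y,Z])
    print("row",R.from_matrix(M.T@T).as_rotvec().round(3).tolist(),(1000*M.T@(np.array(target)-s["ee_pos"])).round(1).tolist())
E
python3 - <<'E'
from h import *
d=np.load("side0.npz");P=d["P"]; q=P.reshape(-1,3)
for z0,z1 in((.108,.14),(.08,.1)):
    p=q[(abs(q[:,0]-.486)<.1)&(abs(q[:,1]-.326)<.1)&(q[:,2]>z0)&(q[:,2]<z1)]
    print("side",len(p),cv2.minAreaRect((p[:,:2]*1000).astype(np.float32)),p.mean(0),p[:,2].max())
d=np.load("top0.npz");P,I=d["P"],d["I"].astype(int)
b=P[165:240,185:255].reshape(-1,3); zz=b[(b[:,2]>.1)][:,2]; print(np.histogram(zz,bins=np.arange(.1,.15,.004)))
p=P[165:215,322:362].reshape(-1,3);c=I[165:215,322:362].sum(-1).ravel()
m=(p[:,2]>.02)&(p[:,2]<.05)
for x,k in zip(p[m][::1],c[m]): 
    if x[0]<.485 or x[0]>.565: print((x*1000).round(0).astype(int).tolist(),k,end=" ")
print()
s=st(); go((.5,-.25,.25),-75,s); go((.486,.3255,.25),-36.4,s); go((.486,.3255,.1),-36.4,s)
E
```

```text
side 143 ((491.7232971191406, 320.2469482421875), (100.87044525146484, 15.479589462280273), 52.451171875) [0.48882453 0.31730395 0.1185232 ] 0.12872071684154335
side 199 ((490.4998474121094, 319.654052734375), (132.42068481445312, 27.773012161254883), 53.16680908203125) [0.48777078 0.31444425 0.0895849 ] 0.09989795470529217
(array([ 6,  3,  1,  5,  5, 14, 28, 46, 18,  0,  0,  0]), array([0.1  , 0.104, 0.108, 0.112, 0.116, 0.12 , 0.124, 0.128, 0.132,
       0.136, 0.14 , 0.144, 0.148]))
[581, -64, 31] 191 [581, -67, 31] 138 [581, -70, 29] 241 [579, -61, 22] 245 [577, -64, 37] 244 [578, -70, 31] 124 [575, -61, 29] 415 [574, -64, 36] 329 [575, -70, 28] 154 [572, -58, 29] 589 [572, -61, 31] 448 [572, -64, 27] 144 [572, -67, 26] 72 [572, -70, 30] 284 [573, -74, 22] 505 [569, -58, 27] 765 [569, -71, 25] 500 [569, -74, 26] 639 [566, -55, 28] 623 [566, -58, 27] 700 [566, -71, 25] 381 [566, -73, 29] 749 [485, -21, 29] 159 [485, -24, 29] 186 [485, -28, 28] 172 [482, -21, 32] 154 [482, -24, 35] 178 [482, -28, 28] 171 [482, -68, 29] 154 [482, -71, 29] 181 [479, -68, 28] 133 [479, -71, 27] 125 [476, -68, 32] 160 [476, -71, 27] 194 [476, -74, 32] 197 [473, -65, 26] 88 [473, -68, 31] 155 [473, -71, 24] 182 [473, -74, 32] 186 [470, -71, 24] 193 
{'time': 0.1, 'ee_pos': [0.163, -0.603, 0.222], 'eef_rot': [0.991, 0.132, -0.0, -0.001], 'width': 0.087, 'grip_force': 0.0, 'ft_force': [-0.542, -0.358, -0.391]}
row [-0.001, 0.0, 0.003] [417.2, -252.6, -27.9]
row [-0.001, -0.0, -0.671] [554.3, -811.7, -27.2]
row [-0.001, -0.0, -0.671] [554.3, -811.5, 122.8]
```

apply_moves(
  steps=[
    [0, 0, 0, 417, -253, -28, 1],
    [0, 0, 0, 417, -253, -28, 1],
    [0, 0, 0, 417, -253, -28, 1],
    [0, 0, 0, 417, -253, -28, 1],
    [0, 0, 0, 417, -253, -28, 1],
    [0, 0, 0, 417, -253, -28, 1],
    [0, 0, 0, 417, -253, -28, 1],
    [0, 0, 0, 417, -253, -28, 1],
    [0, 0, 0, 417, -253, -28, 1],
    [0, 0, 0, 417, -253, -28, 1],
    [0, 0, -0.671, 555, -809, -27, 1],
    [0, 0, -0.671, 555, -809, -27, 1],
    [0, 0, -0.671, 555, -809, -27, 1],
    [0, 0, -0.671, 555, -809, -27, 1],
    [0, 0, -0.671, 555, -809, -27, 1],
    [0, 0, -0.671, 555, -809, -27, 1],
    [0, 0, -0.671, 555, -809, -27, 1],
    [0, 0, -0.671, 555, -809, -27, 1],
    [0, 0, -0.671, 555, -809, -27, 1],
    [0, 0, -0.671, 555, -809, -27, 1],
  ],
)

```text
time: 1.77
ee_pos: [0.4746, 0.1159, 0.2485]
eef_rot: [0.893, 0.451, 0.0, 0.0]
ft_force: [0.8, -1.0, 0.2]
width: 0.0869
grip_force: 0.0
```

apply_moves(
  steps=[
    [0, 0, 0, 175, -112, 0, 1],
    [0, 0, 0, 175, -112, 0, 1],
    [0, 0, 0, 175, -112, 0, 1],
    [0, 0, 0, 175, -112, 0, 1],
    [0, 0, 0, 175, -112, 0, 1],
    [0, 0, 0, 175, -112, 0, 1],
    [0, 0, 0, 175, -112, 60, 1],
    [0, 0, 0, 175, -112, 100, 1],
    [0, 0, 0, 175, -112, 100, 1],
    [0, 0, 0, 175, -112, 100, 1],
  ],
)

```text
time: 2.6
ee_pos: [0.4867, 0.3194, 0.1437]
eef_rot: [0.892, 0.451, -0.004, 0.0]
ft_force: [-0.2, -0.7, -0.4]
width: 0.0872
grip_force: 0.0
```

Run:
```python
from h import *
st()
c,P=snap("side","side1.png")
cv2.imwrite("pics/side1c.png",cv2.resize(c["pixels"][90:210,240:400,::-1],None,fx=5,fy=5,interpolation=2)[:600])
```

```text
{'time': 2.6, 'ee_pos': [0.487, 0.319, 0.144], 'eef_rot': [0.892, 0.451, -0.004, 0.0], 'width': 0.087, 'grip_force': 0.0, 'ft_force': [-0.203, -0.727, -0.399]}
```

View pics/side1c.png

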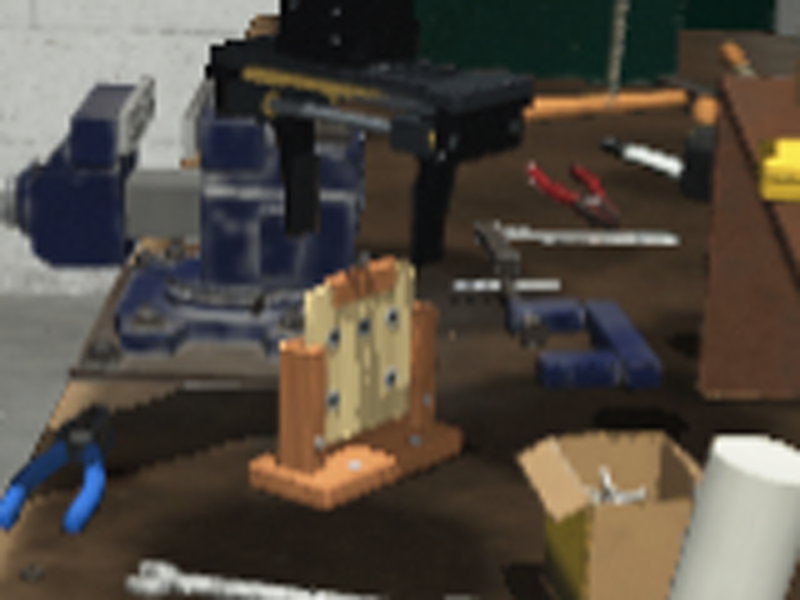

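apply_moves(
  steps=[
    [0, 0, 0, 0, 0, 25, 1],
    [0, 0, 0, 0, 0, 46, 1],
    [0, 0, 0, 0, 0, 46, 1],
    [0, 0, 0, 0, 0, 46, -1],
    [0, 0, 0, 0, 0, 46, -1],
    [0, 0, 0, 0, 0, 46, -1],
    [0, 0, 0, 0, 0, 46, -1],
    [0, 0, 0, 0, 0, 46, -1],
    [0, 0, 0, 0, 0, 46, -1],
  ],
  force=20,
)

```text
time: 3.4
ee_pos: [0.489, 0.3215, 0.1031]
eef_rot: [0.893, 0.451, 0.0, 0.0]
ft_force: [0.1, 0.5, 1.0]
width: 0.055
grip_force: 0.0
```

apply_moves(
  steps=[
    [0, 0, 0, 0, 0, 0, -1],
    [0, 0, 0, 0, 0, 0, -1],
    [0, 0, 0, 0, 0, 0, -1],
    [0, 0, 0, 0, 0, 0, -1],
    [0, 0, 0, 0, 0, 0, -1],
    [0, 0, 0, 0, 0, 0, -1],
    [0, 0, 0, 0, 0, 0, -1],
    [0, 0, 0, 0, 0, 0, -1],
    [0, 0, 0, 0, 0, 0, -1],
    [0, 0, 0, 0, 0, 0, -1],
    [0, 0, 0, 0, 0, 0, -1],
    [0, 0, 0, 0, 0, 0, -1],
  ],
)

```text
time: 4.4
ee_pos: [0.4863, 0.3232, 0.1024]
eef_rot: [0.892, 0.452, -0.001, -0.001]
ft_force: [-7.5, 4.0, 2.2]
width: 0.0098
grip_force: 20.0
```

apply_moves(
  steps=[
    [0, 0, 0, 0, -3, 0, -1],
    [0, 0, 0, 0, -3, -5, -1],
    [0, 0, 0, 0, -3, -10, -1],
    [0, 0, 0, 0, -3, -15, -1],
    [0, 0, 0, 0, -3, -20, -1],
    [0, 0, 0, 0, -3, -25, -1],
    [0, 0, 0, 0, -3, -30, -1],
    [0, 0, 0, 0, -3, -35, -1],
    [0, 0, 0, 0, -3, -40, -1],
    [0, 0, 0, 0, -3, -45, -1],
    [0, 0, 0, 0, -3, -48, -1],
    [0, 0, 0, 0, -3, -50, -1],
    [0, 0, 0, 0, -3, -50, -1],
  ],
  force=30,
)

```text
time: 5.48
ee_pos: [0.4862, 0.3232, 0.1531]
eef_rot: [0.893, 0.451, 0.0, 0.0]
ft_force: [-3.3, 0.6, 1.8]
width: 0.0095
grip_force: 30.0
```

apply_moves(
  steps=[
    [0, 0, 0, 0, 0, -2, -1],
    [0, 0, 0, 0, 0, -4, -1],
    [0, 0, 0, 0, 0, -6, -1],
    [0, 0, 0, 0, 0, -8, -1],
    [0, 0, 0, 0, 0, -10, -1],
    [0, 0, 0, 0, 0, -12, -1],
    [0, 0, 0, 0, 0, -12, -1],
  ],
)

```text
time: 6.07
ee_pos: [0.4841, 0.3204, 0.1589]
eef_rot: [0.893, 0.451, -0.005, 0.0]
ft_force: [2.3, 3.8, -39.6]
width: 0.0099
grip_force: 30.0
```

Run:
```python
from h import *
st()
c,P=snap("side","side2.png")
cv2.imwrite("pics/side2c.png",cv2.resize(c["pixels"][90:210,240:400,::-1],None,fx=4,fy=4,interpolation=2)[:600])
```

```text
{'time': 6.067, 'ee_pos': [0.484, 0.32, 0.159], 'eef_rot': [0.893, 0.451, -0.005, 0.0], 'width': 0.01, 'grip_force': 29.995, 'ft_force': [2.281, 3.803, -39.572]}
```

View pics/side2c.png

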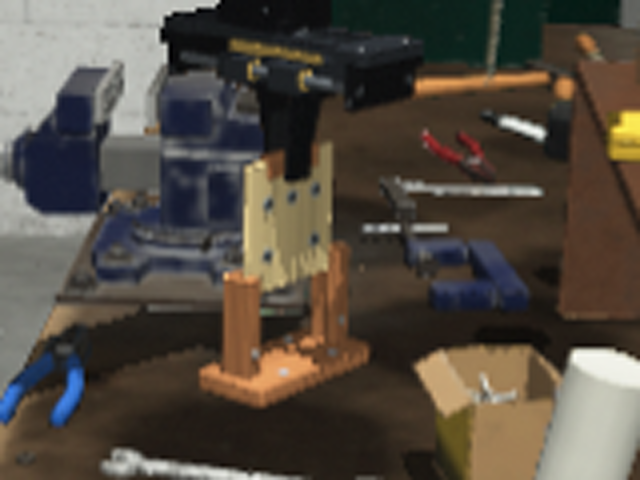

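apply_moves(
  steps=[
    [0, 0, 0, 0, 0, 4, -1],
    [0, 0, 0, 0, 0, 6, -1],
    [0, 0, 0, 0, 0, 6, -1],
    [0, 0, 0, 0, 0, 6, 1],
    [0, 0, 0, 0, 0, 6, 1],
    [0, 0, 0, 0, 0, 6, 1],
    [0, 0, 0, 0, 0, 6, 1],
    [0, 0, 0, 0, 0, 6, 1],
    [0, 0, 0, 0, 0, 6, 1],
    [0, 0, 0, 0, 0, 6, 1],
    [0, 0, 0, 0, 0, 6, 1],
    [0, 0, 0, 0, 0, -20, 1],
    [0, 0, 0, 0, 0, -60, 1],
    [0, 0, 0, 0, 0, -90, 1],
    [0, 0, 0, 0, 0, -90, 1],
  ],
)

```text
time: 7.37
ee_pos: [0.4878, 0.3252, 0.2609]
eef_rot: [0.892, 0.451, 0.004, -0.0]
ft_force: [0.1, 0.4, 1.3]
width: 0.0813
grip_force: 0.0
```

Run:
```python
from h import *
s=st()
go((.48,-.048,.25),-100.6,s)
c,P=snap("side","side3.png"); q=P.reshape(-1,3)
p=q[(abs(q[:,0]-.486)<.1)&(abs(q[:,1]-.326)<.1)&(q[:,2]>.11)&(q[:,2]<.19)]
print(len(p),np.percentile(p[:,2],[50,90,99]),cv2.minAreaRect((p[:,:2]*1000).astype(np.float32)))
p=q[(abs(q[:,0]-.52)<.08)&(abs(q[:,1]+.05)<.06)&(q[:,2]>.018)&(q[:,2]<.05)]
print("clip side",len(p),cv2.minAreaRect((p[:,:2]*1000).astype(np.float32)))
print((p[(p[:,0]<.486)|(p[:,0]>.572)]*1000).astype(int).tolist())
```

```text
{'time': 7.367, 'ee_pos': [0.488, 0.325, 0.261], 'eef_rot': [0.892, 0.451, 0.004, -0.0], 'width': 0.081, 'grip_force': 0.0, 'ft_force': [0.119, 0.37, 1.315]}
row [-0.002, -0.009, 1.121] [-305.2, 215.0, 9.1]
470 [0.14445827 0.17103302 0.17663512] ((490.3775329589844, 320.6246643066406), (107.31690979003906, 14.372779846191406), 53.33860397338867)
clip side 405 ((529.69140625, -53.92079162597656), (56.092529296875, 110.40169525146484), 88.72343444824219)
[[482, -27, 30], [484, -28, 30], [482, -30, 28], [485, -30, 28], [482, -28, 25], [485, -35, 28], [482, -33, 24], [485, -32, 24], [482, -28, 19], [485, -33, 22], [485, -34, 19], [474, -75, 31], [476, -71, 30], [478, -68, 28], [474, -79, 30], [476, -79, 31], [479, -80, 31], [481, -77, 30], [483, -75, 29], [485, -73, 28], [572, -62, 27], [574, -62, 26], [576, -69, 30], [579, -73, 32], [581, -69, 30], [583, -68, 30], [474, -75, 26], [476, -78, 28], [478, -76, 27], [481, -74, 26], [483, -76, 27], [485, -77, 27], [572, -61, 24], [574, -72, 29], [576, -71, 29], [579, -71, 29], [581, -73, 30], [583, -72, 30], [474, -77, 24], [476, -78, 25], [478, -77, 25], [481, -77, 25], [483, -74, 24], [572, -64, 22], [574, -75, 28], [576, -77, 29], [579, -77, 29], [581, -76, 29], [583, -79, 30], [474, -73, 20], [476, -78, 22], [479, -77, 22], [481, -78, 23], [483, -74, 21], [485, -76, 22], [572, -77, 26], [574, -74, 25], [577, -74, 25], [579, -76, 26], [581, -74, 25], [584, -75, 25], [474, -78, 20], [476, -80, 21], [478, -74, 18], [481, -77, 20], [483, -77, 20], [485, -75, 19], [572, -76, 23], [574, -73, 21], [577, -78, 24], [579, -77, 24], [581, -74, 23], [584, -74, 22], [572, -78, 21], [574, -81, 23], [577, -77, 21], [579, -76, 21], [581, -76, 21], [584, -74, 20], [572, -78, 19], [575, -78, 19], [579, -76, 18], [582, -77, 19], [584, -75, 18], [575, -81, 18]]
```

apply_moves(
  steps=[
    [0, 0, 1.121, -306, 218, 0, 1],
    [0, 0, 1.121, -306, 218, 0, 1],
    [0, 0, 1.121, -306, 218, 0, 1],
    [0, 0, 1.121, -306, 218, 0, 1],
    [0, 0, 1.121, -306, 218, 0, 1],
    [0, 0, 1.121, -306, 218, 0, 1],
    [0, 0, 1.121, -306, 218, 0, 1],
    [0, 0, 1.121, -306, 218, 0, 1],
    [0, 0, 1.121, -306, 218, 0, 1],
    [0, 0, 1.121, -306, 218, 50, 1],
    [0, 0, 1.121, -306, 218, 100, 1],
    [0, 0, 1.121, -306, 218, 160, 1],
    [0, 0, 1.121, -306, 218, 190, 1],
    [0, 0, 1.121, -306, 218, 190, 1],
    [0, 0, 1.121, -306, 218, 190, 1],
    [0, 0, 1.121, -306, 218, 190, 1],
  ],
)

```text
time: 8.75
ee_pos: [0.4793, -0.0523, 0.0637]
eef_rot: [0.996, -0.092, -0.001, -0.0]
ft_force: [0.9, -1.0, 0.0]
width: 0.0869
grip_force: 0.0
```

Run:
```python
from h import *
s=st()
go((.479,-.0505,.004),-100.6,s)
c,P=snap("side","side4.png")
cv2.imwrite("pics/side4c.png",cv2.resize(c["pixels"][170:270,250:400,::-1],None,fx=5,fy=5,interpolation=2)[:600])
```

```text
{'time': 8.75, 'ee_pos': [0.479, -0.052, 0.064], 'eef_rot': [0.996, -0.092, -0.001, -0.0], 'width': 0.087, 'grip_force': 0.0, 'ft_force': [0.895, -1.003, 0.007]}
row [-0.0, 0.003, 0.0] [-0.5, -1.7, 59.7]
```

View pics/side4c.png

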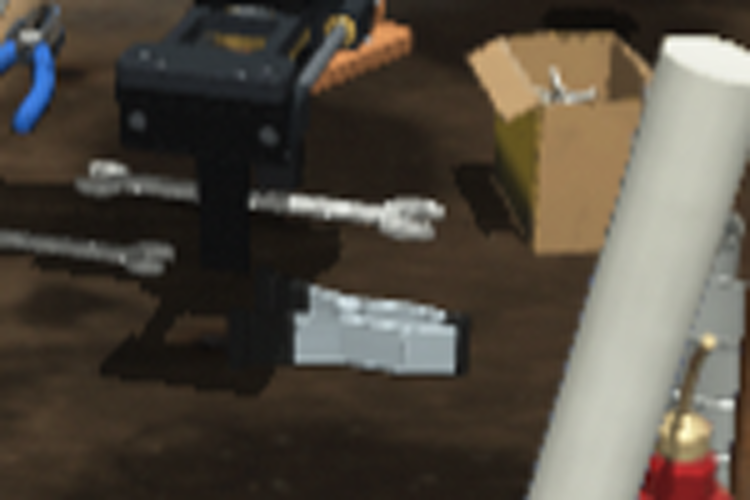

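apply_moves(
  steps=[
    [0, 0, 0, 1, -1, 30, 1],
    [0, 0, 0, 1, -1, 50, 1],
    [0, 0, 0, 1, -1, 59, 1],
    [0, 0, 0, 1, -1, 59, 1],
    [0, 0, 0, 1, -1, 59, -1],
    [0, 0, 0, 1, -1, 59, -1],
    [0, 0, 0, 1, -1, 59, -1],
    [0, 0, 0, 1, -1, 59, -1],
    [0, 0, 0, 1, -1, 59, -1],
    [0, 0, 0, 1, -1, 59, -1],
    [0, 0, 0, 1, -1, 59, -1],
    [0, 0, 0, 1, -1, 59, -1],
    [0, 0, 0, 1, -1, 59, -1],
    [0, 0, 0, 1, -1, 59, -1],
    [0, 0, 0, 1, -1, 59, -1],
    [0, 0, 0, 1, -1, 59, -1],
    [0, 0, 0, 1, -1, 59, -1],
    [0, 0, 0, 1, -1, 59, -1],
  ],
  force=30,
)

```text
time: 10.3
ee_pos: [0.4818, -0.0517, 0.0059]
eef_rot: [0.996, -0.092, 0.0, 0.0]
ft_force: [-1.1, 1.2, 6.3]
width: 0.0206
grip_force: 30.0
```

Run:
```python
from h import *
s=st()
c,P=snap("side","side5.png")
a=cv2.resize(c["pixels"][190:270,270:400,::-1],None,fx=5,fy=5,interpolation=2)
c,P=snap("top","top5.png")
cv2.imwrite("pics/c5.png",np.vstack([a[:340],cv2.resize(c["pixels"][165:215,290:420,::-1],None,fx=5,fy=5,interpolation=2)]))
```

```text
{'time': 10.3, 'ee_pos': [0.482, -0.052, 0.006], 'eef_rot': [0.996, -0.092, 0.0, 0.0], 'width': 0.021, 'grip_force': 30.015, 'ft_force': [-1.06, 1.201, 6.271]}
```

View pics/c5.png

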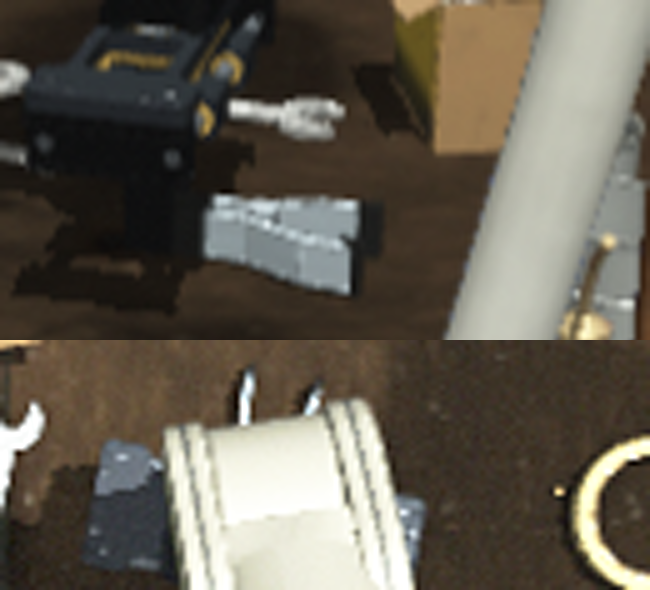

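apply_moves(
  steps=[
    [0, 0, 0, 0, 0, -5, -1],
    [0, 0, 0, 0, 0, -15, -1],
    [0, 0, 0, 0, 0, -30, -1],
    [0, 0, 0, 0, 0, -50, -1],
    [0, 0, 0, 0, 0, -75, -1],
    [0, 0, 0, 0, 0, -100, -1],
    [0, 0, 0, 0, 0, -115, -1],
    [0, 0, 0, 0, 0, -122, -1],
    [0, 0, 0, 0, 0, -122, -1],
    [0, 0, 0, 0, 0, -122, -1],
    [0, 0, 0, 0, 0, -122, -1],
  ],
  force=35,
)

```text
time: 11.32
ee_pos: [0.4807, -0.0517, 0.1264]
eef_rot: [0.996, -0.092, -0.001, -0.0]
ft_force: [-0.5, -0.3, -1.6]
width: 0.0203
grip_force: 35.0
```

Run:
```python
from h import *
s=st(); M=R.from_quat(s["eef_rot"]).as_matrix()
for n in("side","top"):
    c,P=snap(n,n+"6.png"); I=c["pixels"].astype(int)
    q=(P-s["ee_pos"])@M  # tool frame
    m=(q[...,0]>.02)&(q[...,0]<.16)&(abs(q[...,1])<.06)&(abs(q[...,2])<.05)&(P[...,2]>.05)
    p=q[m]*1000; print(n,m.sum())
    for a in range(20,160,10):
        t=p[(p[:,0]>=a)&(p[:,0]<a+10)]
        if len(t): print(a,len(t),"y",np.percentile(t[:,1],[2,98]).round(0),"z",np.percentile(t[:,2],[2,98]).round(0))
# edge-line estimate
ax=np.array([np.cos(np.radians(53.5)),np.sin(np.radians(53.5)),0]);o=np.array([.4862,.3232,0]);o+=ax*(.5493-o@ax)
mouth=o+ax*(-.05+.018); print("mouth target",mouth)
```

```text
{'time': 11.317, 'ee_pos': [0.481, -0.052, 0.126], 'eef_rot': [0.996, -0.092, -0.001, -0.0], 'width': 0.02, 'grip_force': 35.003, 'ft_force': [-0.484, -0.261, -1.575]}
side 600
20 54 y [-6. 13.] z [-24.   1.]
30 55 y [-8. 14.] z [-22.   0.]
40 52 y [-9. 14.] z [-24.  -0.]
50 58 y [-9. 18.] z [-26.   1.]
60 69 y [-15.  22.] z [-22.   1.]
70 78 y [-17.  27.] z [-21.   2.]
80 72 y [-19.  30.] z [-21.   1.]
90 73 y [-18.  31.] z [-23.   3.]
100 89 y [-19.  30.] z [-24.   5.]
top 35
70 4 y [-23. -20.] z [-20.  -8.]
80 9 y [-22.  21.] z [-24. -17.]
90 14 y [-22.  23.] z [-24.  -0.]
100 8 y [-22.  23.] z [-25.   3.]
mouth target [0.46733854 0.2977102  0.        ]
```

Run:
```python
from h import *
s=st(); M=R.from_quat(s["eef_rot"]).as_matrix(); go((.379,.178,.128),-36.5,s)
import os
for n in("side","top"):
    c=r.camera(n);P=cloud(c);q=(P-s["ee_pos"])@M*1000
    p=q[(abs(q[...,0]-100)<40)&(abs(q[...,1])<45)&(abs(q[...,2]+10)<25)]; print(n,np.sort(p[:,0])[-12:].round(0),p[p[:,0]>95].mean(0))
```

```text
{'time': 11.417, 'ee_pos': [0.481, -0.052, 0.126], 'eef_rot': [0.996, -0.092, -0.001, -0.0], 'width': 0.02, 'grip_force': 35.003, 'ft_force': [-0.95, 0.587, -0.913]}
row [-0.001, 0.002, -1.119] [-142.3, -207.0, -1.3]
side [107. 107. 107. 108. 108. 108. 108. 109. 109. 109. 109. 109.] [102.31558152   7.28835907 -11.35999635]
top [ 97.  97.  98.  98. 100. 100. 101. 102. 103. 103. 103. 104.] [ 99.54483687  -0.82835559 -19.45107788]
```

apply_moves(
  steps=[
    [0, 0, -0.1, -14, -20, 0, -1],
    [0, 0, -0.2, -28, -41, -1, -1],
    [0, 0, -0.3, -42, -62, -1, -1],
    [0, 0, -0.4, -56, -82, -1, -1],
    [0, 0, -0.5, -70, -103, -1, -1],
    [0, 0, -0.6, -85, -124, -1, -1],
    [0, 0, -0.7, -99, -145, -1, -1],
    [0, 0, -0.8, -113, -165, -1, -1],
    [0, 0, -0.9, -127, -186, -1, -1],
    [0, 0, -1.0, -135, -197, -1, -1],
    [0, 0, -1.08, -140, -204, -1, -1],
    [0, 0, -1.119, -142, -207, -1, -1],
    [0, 0, -1.119, -142, -207, -1, -1],
    [0, 0, -1.119, -142, -207, -1, -1],
    [0, 0, -1.119, -142, -207, -1, -1],
  ],
)

```text
time: 12.77
ee_pos: [0.3801, 0.1774, 0.1283]
eef_rot: [0.893, 0.449, -0.0, 0.0]
ft_force: [-0.6, 0.2, -0.6]
width: 0.0203
grip_force: 35.0
```

Run:
```python
from h import *
s=st(); M=R.from_quat(s["eef_rot"]).as_matrix(); go((.4073,.2165,.128),-36.5,s)
for n in("side","top"):
    c,P=snap(n,n+"7.png"); q=(P-s["ee_pos"])@M*1000
    for nm,z0,z1,x0,x1 in(("jaws",.118,.155,80,125),("sheet",.12,.2,126,280)):
        p=q[(q[...,0]>x0)&(q[...,0]<x1)&(abs(q[...,1])<45)&(P[...,2]>z0)&(P[...,2]<z1)]
        if len(p): print(n,nm,len(p),"x",np.percentile(p[:,0],[1,99]).round(),"y",np.percentile(p[:,1],[2,50,98]).round(1),"z",np.percentile(p[:,2],[2,98]).round(1))
    p=q[(q[...,0]>126)&(q[...,0]<280)&(abs(q[...,1])<45)&(P[...,2]>.12)]
    if len(p)>20: print(cv2.fitLine(p[:,:2].astype(np.float32),cv2.DIST_HUBER,0,.01,.01).ravel())
a=cv2.imread("pics/side7.png")[90:210,230:390];b=cv2.imread("pics/top7.png")[160:240,180:290]
cv2.imwrite("pics/c7.png",np.hstack([cv2.resize(a,(500,375)),cv2.resize(b,(300,218)) if 0 else cv2.copyMakeBorder(cv2.resize(b,(300,218)),0,157,0,0,0)]))
```

```text
{'time': 12.767, 'ee_pos': [0.38, 0.177, 0.128], 'eef_rot': [0.893, 0.449, -0.0, 0.0], 'width': 0.02, 'grip_force': 35.003, 'ft_force': [-0.604, 0.203, -0.625]}
row [-0.0, 0.0, -0.002] [47.6, -1.5, 0.3]
side jaws 85 x [ 81. 108.] y [-15.6  27.4  32.2] z [-21.9   4.4]
side sheet 374 x [130. 229.] y [-0.6  3.4  8.2] z [-48.4   6.8]
[ 9.9998349e-01 -5.7445616e-03  1.7823058e+02  3.3607633e+00]
top jaws 37 x [ 81. 108.] y [-20.3  21.9  25.5] z [-25.7   1.8]
top sheet 169 x [133. 232.] y [-8.  -2.1  1.2] z [-53.7   4.4]
[ 9.9995822e-01 -9.1411415e-03  1.8044171e+02 -2.0753906e+00]
```

View pics/c7.png

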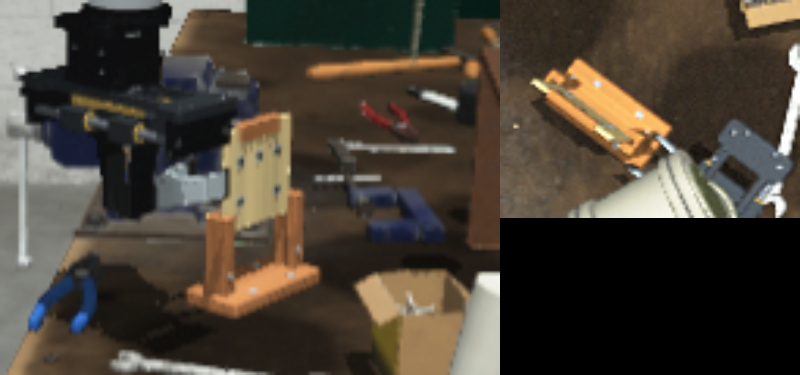

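apply_moves(
  steps=[
    [0, 0, 0, 0, -2, 0, -1],
    [0, 0, 0, 0, -4, 0, -1],
    [0, 0, 0, 0, -4, 0, -1],
    [0, 0, 0, 8, -4, 0, -1],
    [0, 0, 0, 16, -4, 0, -1],
    [0, 0, 0, 24, -4, 0, -1],
    [0, 0, 0, 32, -4, 0, -1],
    [0, 0, 0, 38, -4, 0, -1],
    [0, 0, 0, 42, -4, 0, -1],
    [0, 0, 0, 44, -4, 0, -1],
    [0, 0, 0, 44, -4, 0, -1],
    [0, 0, 0, 44, -4, 0, -1],
    [0, 0, 0, 44, -4, 0, -1],
    [0, 0, 0, 44, -4, 0, -1],
  ],
)

```text
time: 14.03
ee_pos: [0.4029, 0.2153, 0.1285]
eef_rot: [0.893, 0.45, -0.0, 0.0]
ft_force: [0.1, 0.3, -1.2]
width: 0.0203
grip_force: 35.0
```

Run:
```python
from h import *
s=st(); M=R.from_quat(s["eef_rot"]).as_matrix()
for n in("side","top"):
    c,P=snap(n,n+"8.png"); q=(P-s["ee_pos"])@M*1000
    p=q[(q[...,0]>112)&(q[...,0]<190)&(abs(q[...,1])<45)&(P[...,2]>.12)]
    print(n,"sheet y",np.percentile(p[:,1],[2,50,98]).round(1),"x",np.percentile(p[:,0],[1,99]))
    p=q[(q[...,0]>70)&(q[...,0]<112)&(abs(q[...,1])>11)&(abs(q[...,1])<45)&(P[...,2]>.11)&(P[...,2]<.16)]
    for sg in(1,-1):
        t=p[p[:,1]*sg>0]
        if len(t): print(" jaw",sg,len(t),"y",np.percentile(t[:,1],[5,50,95]).round(1),"xmax",t[:,0].max().round(),"z",np.percentile(t[:,2],[5,95]).round())
a=cv2.imread("pics/side8.png")[110:190,260:360];b=cv2.imread("pics/top8.png")[170:240,190:270]
cv2.imwrite("pics/c8.png",np.hstack([cv2.resize(a,(450,360),interpolation=2),cv2.resize(b,(350,360),interpolation=2)]))
```

```text
{'time': 14.033, 'ee_pos': [0.403, 0.215, 0.128], 'eef_rot': [0.893, 0.45, -0.0, 0.0], 'width': 0.02, 'grip_force': 35.003, 'ft_force': [0.139, 0.347, -1.215]}
side sheet y [ 3.5  7.6 11.9] x [115.0802916  186.62180408]
 jaw 1 83 y [23.2 28.9 31.9] xmax 107.0 z [-19.   4.]
 jaw -1 20 y [-17.1 -13.7 -11.3] xmax 104.0 z [-20.  -5.]
top sheet y [-4.2  2.5  5.7] x [112.5707687  188.00577196]
 jaw 1 28 y [21.  23.6 25.8] xmax 106.0 z [-24.  -3.]
 jaw -1 1 y [-18.4 -18.4 -18.4] xmax 109.0 z [-24. -24.]
```

View pics/c8.png

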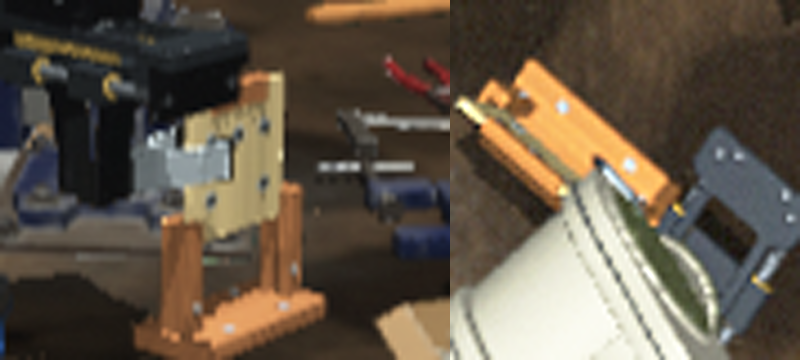

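```bash
python3 -c "
from h import *
st(); print(r.close_job()); st()"
```

```text
{'time': 14.133, 'ee_pos': [0.403, 0.215, 0.129], 'eef_rot': [0.893, 0.45, 0.0, 0.0], 'width': 0.02, 'grip_force': 35.003, 'ft_force': [-0.257, 0.978, -1.168]}
the job is handed in; nothing more can be done
None
the job is handed in; nothing more can be done
```

I handed the job in at 14 s. The template is drawn up to its stop. The clip is held open round its robot-side edge, with the jaw tips about 19 mm past the edge by the camera measurements and no contact force seen. I did not move the tape roll. The hand-in returned no verdict.

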